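# Shut the photometer and hold its shutter open at the index

## Task

Take the reading position on the white photometer: first press its hinged lid down over the sample until it snaps past the catch and is fully shut, and only then pull the spring-return shutter slide out of its right side until the slide's pointer lines up with the pointer of the index rider on the little rail. Keep the slide there: finish while still holding it at the index, because it springs back when let go. Leave the index rider as it is set, and do not disturb the timer, the lidded cup and the beaker standing around.

Things in the scene. Friction and masses are not known exactly. Their poses are not given: they have to be found in the camera images.
- meter: photometer: white box 160 x 150 x 75 mm fixed to the bench, a cup in its open well. Origin: centre of its underside; x from its front (robot side) to its hinge side, y to its left, z up. Shutter guide: on the right, out to y = -84 mm. Index rail: along y at x = -46 mm, out to y = -198 mm, 28 mm high. Place and yaw vary
- lid (a joint): angle of the grey lid (rad), plate 166 x 150 x 10 mm: 0 fully shut, grows as the front edge rises; starts half open and stays where left (stiff hinge, about 0.16 N m). A sprung catch at the front resists from about 0.06 to 0.03 rad, needing about 10 N down at the pad, then snaps shut to 0
- lid_pad (a point): point on the lid's upper face at the ribbed press pad, in the middle of its width, 145 mm from the hinge axis and 23 mm from the front edge; turns with the lid. 86 mm above the bench when shut
- lid_hinge (a point): middle of the lid's hinge axis, 79 mm behind the meter's origin and 80 mm above the bench; the axis runs along the meter's y
- shutter: shutter slide: steel bar 24 mm wide (top 32 mm above the bench) with an upright black grip tab 32 (meter x) x 12 (y) x 54 mm, from 26 to 80 mm above the bench. Origin: inside the tab, 62 mm above the bench; axes as the meter's. Pulls out along the meter's -y, 0 to 65 mm; home at y = -125 mm, 35 mm free between tab and guide. Spring draws it home: 3.6 N plus 1.2 N per 10 mm
- pointer_tip (a point): tip of the small steel pointer on the slide, on the tab's front side: 34 mm ahead (-x) of the tab's middle and 25.5 mm below its origin, in line with the tab's middle along y
- index_tip (a point): tip of the pointer on the index rider, a black block 18 x 12 (y) x 14 mm on the rail, its tip 36 mm ahead (-x) of the tab's middle line; axes as the meter's. The slide is at the mark when pointer_tip and index_tip have the same y in the meter's frame, 25 to 52 mm along -y from the slide's home; different each time
- bench_timer: white square timer, 62 x 62 x 19 mm, loose bystander; origin under its centre
- lidded_cup: small white lidded cup, 54 mm across and 60 mm high, loose bystander; origin under its centre
- beaker: small glass beaker, 62 mm across and 73 mm high, loose bystander; origin under its centre

How it is judged:
By the outcome, as a careful person would: the job done as asked, in the order asked, and still so for the second after the job is handed in, while the arm keeps its last pose, push and grip.
It also fails if it takes over 42 s, if anything falls off the work surface, if the arm or the gripper's body presses on something with over 40 N, if the wrist force passes 120 N, or if a joint passes its speed limit or range.

## Robot

A 6-joint arm with a two-finger parallel gripper is mounted at the origin on a cart in front of the work surface, level with it; the furniture and walls round the work are solid. World frame = base frame: x ahead of the robot, y to its left, z up, the work surface at z = 0. Lengths are in m, angles in rad, forces in N, time in s.
With the tool pointing down it reaches from about 0.325 to 0.775 m from the base axis. Payload 5.5 kg.
Tool frame: the origin (TCP) lies midway between the tips of the shut fingers; the grasp point (between the pads) lies r.pinch_z behind it (r.pinch_z is the distance from the TCP to the grasp point, in m); z points along the fingers, y is the line along which they close (so a half turn about z gives the same grasp; the last joint's range is limited). The gripper opens to 88 mm and grips with 3 to 60 N. Pads are 20 mm wide; open, the fingers measure 115 mm over their backs; the gripper's body (75 mm by 178 mm) begins 61 mm behind the grasp point.
Start: joints at [1.255, 0.091, 1.231, -0, 1.82, -0.057], TCP at [0.154, 0.58, 0.223] pointing down, gripper open.
Joint ranges: [-2.87, 2.87], [-0.86, 2.18], [0.17, 2.46], [-1.51, 4.65], [0.06, 2.69], [-2.65, 2.65]. Speed limits (rad/s): [2.57, 2.57, 3.01, 3.14, 3.14, 3.14].

## Interface

Orientations are given as a 3x3 rotation matrix whose columns are the frame's x, y, z axes.
In Python, from rig import r gives the robot as it stands.
- The arm moves only by the shell command python3 nudge.py 'ROWS' [OPENING] [FORCE]. ROWS is a JSON object whose key "ticks" holds a list of rows, 1 to 10 of them, each of 4 numbers: dx, dy, dz in m, then a turn about the tool's z in rad; each row shifts and turns the commanded pose from where the row before left it, along the tool's axes as they then stand; what a row does not reach is not made up. A row lasts 1/10 s, in which the tool goes at most 0.05 m and 0.15 rad, less where a joint would pass 70% of its speed; a pose out of reach is approached as far as the arm can. OPENING is the opening from 0.0 (shut) to 1.0 (fully open), set as the command begins (- or left out keeps the last). The fingers move at their own pace and stop on an object; FORCE is the grip in N (left out, the last holds). Time passes only in rows, so rows that do not move let the fingers close. It prints the time, the measured TCP pose, the force, the opening and the grip force at its end. Input that does not fit is refused with a message, and nothing moves.
- r.read_state(): the state, without advancing time (a new reading comes with each control period).
- r.get_image(name): name is "side" or "top"; returns the picture (420x560x3 uint8, red, green, blue); there is no depth.
- r.camera_model(name): a dict with "vertical_fov" (degrees; the focal length in pixels is half the picture's height over the tangent of half this angle, whatever the lens; pixels are square), "cx", "cy" (the principal point, pixels), "rvec" (rotation vector, rad) and "tvec" (3), from world to camera coordinates, as OpenCV has them. Camera axes: x right, y down, z forward; pixel columns grow to the right and rows downward; lengths in m; the calibration is good to about 2 mm. A picture is of the moment at which its call begins. camera_model takes no time and is no camera call.
- r.sign_off(): hands the job in; it is judged then, once.
The state is a dict: "clock": time; "qpos": joint angles; "qvel": joint speeds; "joint_torque": joint torques, N m; "ee_pos": TCP position; "tool_rot": TCP orientation; "force": force on the tool from outside, world axes, zero at the start; "torque": the same for the moment, N m; "opening": opening from 0.0 (shut) to 1.0 (fully open); "grasp_force": force on a finger pad.
Only numpy, scipy, OpenCV 4.12 (cv2) and the standard library are available. Lean on these libraries where they do the work, as an engineer would, in place of code of your own. Each camera call takes 0.05 s, during which the arm holds its last target. There are 200 camera calls.

## Working session

There is one attempt and no reset: what is moved stays moved. The work goes in short steps, Python scripts to look and compute and a shell command to move; the robot and the scene stay as the last step left them, time stands still between calls to the robot, and variables do not carry over. Pictures are saved under pics/ and viewed, at most 10 in all, crops included, and the job is handed in when it is done.

```bash
ls; mkdir -p pics; cat > h.py <<'E'
import numpy as np,cv2
from rig import r
def cam(n):
    c=r.camera_model(n);f=210/np.tan(np.radians(c["vertical_fov"]/2))
    R=cv2.Rodrigues(np.array(c["rvec"],float))[0];t=np.array(c["tvec"],float)
    return np.array([[f,0,c["cx"]],[0,f,c["cy"]],[0,0,1]]),R,t,c
def ray(n,u,v):
    K,R,t,_=cam(n);d=R.T@np.linalg.inv(K)@[u,v,1];return -R.T@t,d/np.linalg.norm(d)
def onz(n,u,v,z):
    o,d=ray(n,u,v);return o+d*(z-o[2])/d[2]
def tri(a,b):
    """a in side, b in top -> point, miss"""
    o1,d1=ray("side",*a);o2,d2=ray("top",*b)
    s=np.linalg.lstsq(np.c_[d1,-d2],o2-o1,rcond=None)[0]
    p,q=o1+d1*s[0],o2+d2*s[1];return (p+q)/2,np.linalg.norm(p-q)
def proj(n,P):
    K,R,t,_=cam(n);q=K@(R@np.asarray(P,float)+t);return q[:2]/q[2]
E
python3 - <<'E'
from h import *
for n in("side","top"):
    im=r.get_image(n)[:,:,::-1];cv2.imwrite(f"pics/{n}0.png",im);print(n,{k:np.round(v,3) for k,v in cam(n)[3].items() if not isinstance(v,str)},-cam(n)[1].T@cam(n)[2])
s=r.read_state();print(s["clock"],s["tool_rot"],s["force"],r.pinch_z)
E
```

```text
nudge.py
pics
rig.py
side {'vertical_fov': np.float64(49.93), 'cx': np.float64(283.256), 'cy': np.float64(215.472), 'rvec': array([ 1.977, -0.567,  0.319]), 'tvec': array([-0.485,  0.223,  1.022])} [ 0.00664508 -0.95033775  0.65249202]
top {'vertical_fov': np.float64(44.236), 'cx': np.float64(276.991), 'cy': np.float64(216.354), 'rvec': array([ 2.147, -2.168,  0.108]), 'tvec': array([0.02 , 0.585, 1.539])} [ 0.40853702 -0.00427301  1.59517287]
0.1 [[-9.66698305e-01  2.55918101e-01 -5.59977490e-04]
 [ 2.55918688e-01  9.66696876e-01 -1.66608839e-03]
 [ 1.14946313e-04 -1.75391353e-03 -9.99998455e-01]] [ 0.99612434  0.03590384 -0.15714308] 0.0187
```

View pics/side0.png

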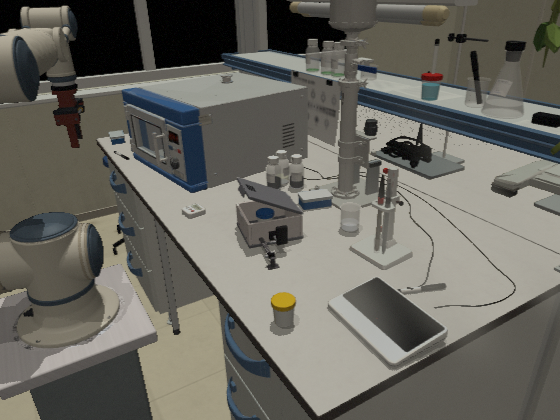

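View pics/top0.png

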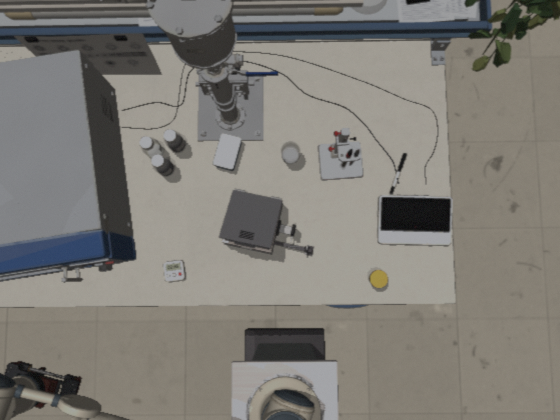

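The side view shows the meter at about (268,220) with the lid half open, the tab at (281,234) and the rider at (270,260). In the top view the lid is at about (252,220), the tab at (290,230) and the rider at (309,251). I'll enlarge both.

```bash
python3 - <<'E'
from h import *
for n,(u,v,w,h) in {"side":(225,165,100,105),"top":(210,180,115,86)}.items():
    im=cv2.imread(f"pics/{n}0.png")[v:v+h,u:u+w];s=5.7 if n=="side" else 6.9
    cv2.imwrite(f"pics/{n}0c.png",cv2.resize(im,None,fx=s if n!="side" else 5.7,fy=s,interpolation=cv2.INTER_CUBIC))
    print(n,cam(n)[3].keys(),[cam(n)[3][k] for k in cam(n)[3] if isinstance(cam(n)[3][k],str)],proj(n,[0,0,0]),cam(n)[0][0,0])
    print(proj(n,r.read_state()["ee_pos"]))
E
```

```text
side dict_keys(['vertical_fov', 'cx', 'cy', 'rvec', 'tvec']) [] [ 69.04976337 314.11497343] 451.06825863161725
[ 76.03750828 142.57393967]
top dict_keys(['vertical_fov', 'cx', 'cy', 'rvec', 'tvec']) [] [283.86107366 412.64421914] 516.6958664613343
[ 60.22142301 375.39952617]
```

View pics/side0c.png

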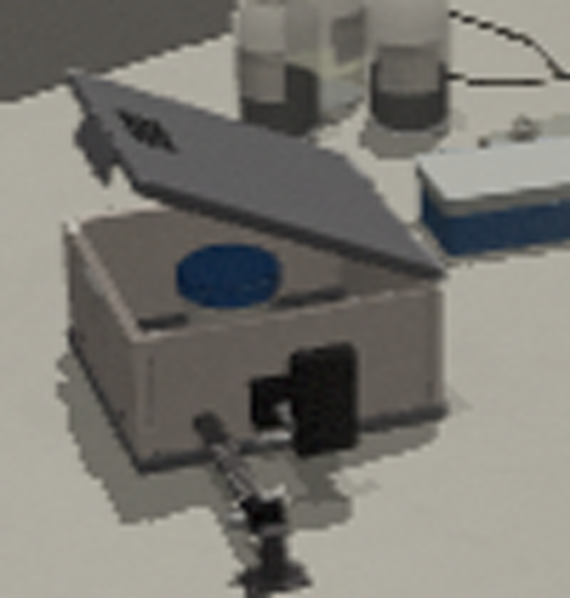

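View pics/top0c.png

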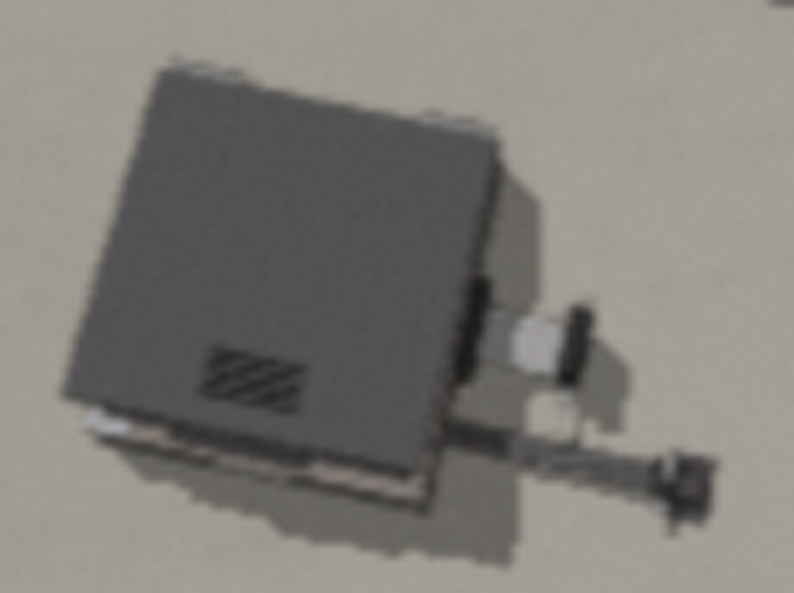

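The crops (side scale 5.7, top 6.9) show the box's top corners at side-crop (72,225), (137,338) and (440,285). The tab top spans (292–357, 345), and the rider is at side (262,510) and top (690,485). Next I'll turn these into positions.

```bash
cat >> h.py <<'E'
S=lambda x,y:((x+.5)/5.7-.5+225,(y+.5)/5.7-.5+165)
T=lambda x,y:((x+.5)/6.9-.5+210,(y+.5)/6.9-.5+180)
E
python3 - <<'E'
from h import *
np.set_printoptions(precision=4,suppress=True)
FL,FR,BR=[onz("side",*S(*p),.075) for p in((72,225),(137,338),(440,285))]
print("side top corners",FL,FR,BR,np.linalg.norm(FL-FR),np.linalg.norm(FR-BR))
print("yaws",np.arctan2(*(BR-FR)[[1,0]]),np.arctan2(*(FL-FR)[[1,0]])-np.pi/2)
print("FR tri",tri(S(137,338),T(430,512)))
print("FL tri",tri(S(72,225),T(88,425)))
print("lid FR",tri(S(140,190),T(415,470)),"lid FL",tri(S(72,75),T(65,395)),"lid BR",tri(S(440,272),T(496,142)))
print("pad",tri(S(148,132),T(252,379)))
print("tab top centre",tri(S(325,352),T(576,342)))
print("rider",tri(S(263,505),T(690,485)))
yaw=np.arctan2(*(BR-FR)[[1,0]])
E
python3 - <<'E'
import cv2
for n,(u,v,w,h) in {"side":(255,215,50,60),"top":(272,215,50,45)}.items():
    im=cv2.imread(f"pics/{n}0.png")[v:v+h,u:u+w]
    cv2.imwrite(f"pics/{n}z.png",cv2.resize(im,None,fx=10 if n=="side" else 12,fy=10 if n=="side" else 12,interpolation=cv2.INTER_NEAREST))
E
```

```text
side top corners [0.5093 0.1656 0.075 ] [0.4797 0.0345 0.075 ] [0.6314 0.0011 0.075 ] 0.1343974615309432 0.15532119215562282
yaws -0.21669859273176084 -0.22156015757842273
FR tri (array([0.4728, 0.0286, 0.0793]), np.float64(0.007289796041869217))
FL tri (array([0.5109, 0.1756, 0.0703]), np.float64(0.00521509607291187))
lid FR (array([0.4846, 0.034 , 0.1519]), np.float64(0.002151978335882837)) lid FL (array([0.5173, 0.1752, 0.1543]), np.float64(0.0044881041128005976)) lid BR (array([ 0.6287, -0.0003,  0.0833]), np.float64(0.0031612424888925058))
pad (array([0.5228, 0.1   , 0.1482]), np.float64(0.0027380977152869075))
tab top centre (array([ 0.5426, -0.0334,  0.0791]), np.float64(0.002725380668621377))
rider (array([ 0.4815, -0.0821,  0.0411]), np.float64(0.0005698188211106824))
```

View pics/sidez.png

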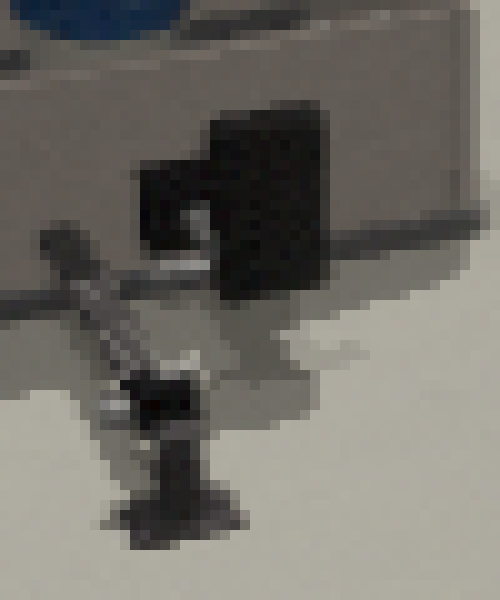

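View pics/topz.png

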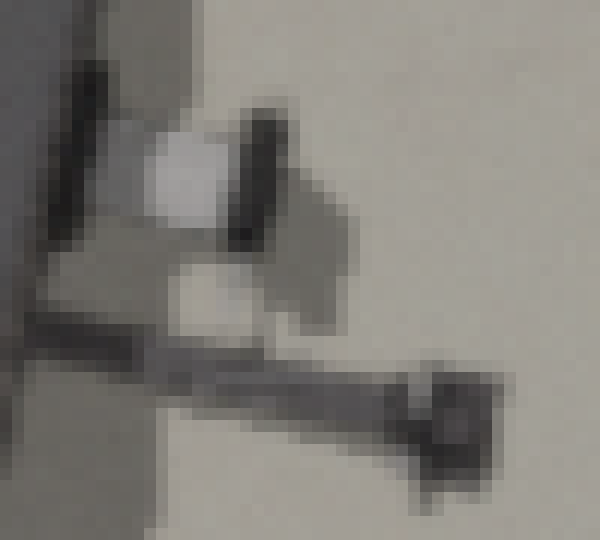

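Readings: yaw is about -0.225, the meter origin about (0.572, 0.0905), the lid angle about 0.4 rad and the tab about (0.543, -0.033, 0.079 top). They agree with the stated sizes. In the zooms the steel slide pointer shows at side (200,215), and the index tip at side (185,365) and top (420,385). I'll go to the lid pad now.

```bash
python3 nudge.py '{"ticks": [[-0.031, -0.0246, 0, 0], [-0.031, -0.0246, 0, 0], [-0.031, -0.0246, 0, 0], [-0.031, -0.0246, 0, 0], [-0.031, -0.0246, 0, 0], [-0.031, -0.0246, 0, 0], [-0.031, -0.0246, 0, 0], [-0.031, -0.0246, 0, 0], [-0.031, -0.0246, 0, 0], [-0.031, -0.0246, 0, 0]]}' 0 20; python3 nudge.py '{"ticks": [[-0.031, -0.0246, 0, 0], [-0.031, -0.0246, 0, 0], [-0.031, -0.0246, 0, 0], [-0.031, -0.0246, 0, 0], [-0.031, -0.0246, 0, -0.034], [0, 0, 0, 0], [0, 0, 0, 0]]}'
```

```text
clock: 1.1
ee_pos: [0.3908, 0.2614, 0.2223]
tool_rot: [[-0.967, 0.256, -0.0], [0.256, 0.967, -0.0], [0.0, -0.0, -1.0]]
force: [0.1, 0.2, 0.0]
opening: 0.127
grasp_force: 0.0
clock: 1.8
ee_pos: [0.5086, 0.1038, 0.2219]
tool_rot: [[-0.974, 0.225, -0.002], [0.225, 0.974, 0.0], [0.002, -0.0, -1.0]]
force: [-0.1, -0.0, 0.2]
opening: 0.005
grasp_force: 0.0
```

```bash
python3 nudge.py '{"ticks": [[0, 0, 0.03, 0], [0, 0, 0.03, 0], [0, 0, 0.01, 0], [0, 0, 0.01, 0], [0, 0, 0.01, 0], [0, 0, 0.01, 0], [0, 0, 0.01, 0], [0, 0, 0.008, 0], [0, 0, 0.005, 0], [0, 0, 0, 0]]}'; python3 nudge.py '{"ticks": [[0, 0, 0.003, 0], [0, 0, 0.003, 0], [0, 0, 0.003, 0], [0, 0, 0, 0], [0, 0, 0, 0]]}'
```

```text
clock: 2.8
ee_pos: [0.5083, 0.1042, 0.0987]
tool_rot: [[-0.975, 0.223, -0.001], [0.223, 0.975, -0.0], [0.001, -0.001, -1.0]]
force: [0.0, -0.6, -0.3]
opening: 0.006
grasp_force: 0.0
clock: 3.3
ee_pos: [0.509, 0.1044, 0.0936]
tool_rot: [[-0.975, 0.223, 0.002], [0.223, 0.975, 0.0], [-0.002, 0.001, -1.0]]
force: [-6.4, -0.8, 12.0]
opening: 0.002
grasp_force: 6.0
```

```bash
python3 nudge.py '{"ticks": [[0, 0, 0.003, 0], [0, 0, 0, 0], [0, 0, 0.003, 0], [0, 0, 0, 0], [0, 0, 0, 0]]}'; python3 nudge.py '{"ticks": [[0, 0, 0.002, 0], [0, 0, 0, 0], [0, 0, 0, 0]]}'
```

```text
clock: 3.8
ee_pos: [0.5092, 0.1045, 0.0862]
tool_rot: [[-0.975, 0.223, 0.002], [0.223, 0.975, 0.0], [-0.002, 0.001, -1.0]]
force: [-2.5, -0.2, 8.2]
opening: 0.008
grasp_force: 3.6
clock: 4.1
ee_pos: [0.5093, 0.1045, 0.0859]
tool_rot: [[-0.975, 0.223, 0.003], [0.223, 0.975, 0.001], [-0.003, 0.001, -1.0]]
force: [-6.2, -0.8, 15.6]
opening: 0.002
grasp_force: 7.6
```

The TCP stalls at 0.0859 with rising force, so the lid is against its stop. I'll lift, part-open the fingers, and check the lid while measuring the slide and rider.

```bash
python3 nudge.py '{"ticks": [[0, 0, -0.03, 0], [0, 0, -0.034, 0], [0, 0, 0, 0], [0, 0, 0, 0]]}' 0.4 20; python3 - <<'E'
from h import *
A=[]
ims={n:[r.get_image(n)[:,:,::-1] for _ in range(6)] for n in("side","top")}
for n in ims: print(n,np.std(np.array(ims[n],float),0).mean()); cv2.imwrite(f"pics/{n}1.png",np.mean(ims[n],0).astype(np.uint8))
a=cv2.imread("pics/side1.png")[165:285,225:325];b=cv2.imread("pics/top1.png")[180:280,225:325]
f=lambda x,h:cv2.resize(x,(400,h),interpolation=cv2.INTER_CUBIC)
o=np.zeros((480,800,3),np.uint8);o[:480,:400]=f(a,480);o[:400,400:]=f(b,400);cv2.imwrite("pics/both1.png",o)
E
```

```text
clock: 4.5
ee_pos: [0.5092, 0.1044, 0.1472]
tool_rot: [[-0.975, 0.223, 0.002], [0.223, 0.975, 0.0], [-0.002, 0.001, -1.0]]
force: [-0.5, -0.5, -1.1]
opening: 0.325
grasp_force: 0.0
side 1.0619535953900496
top 0.8679312863231777
```

View pics/both1.png

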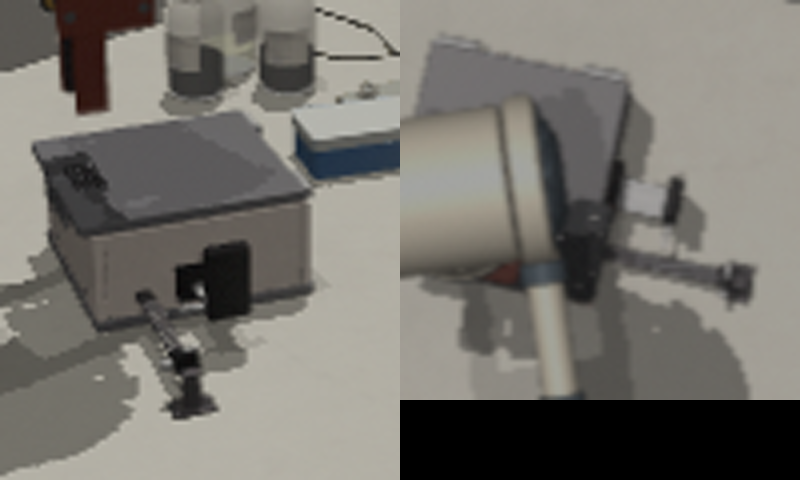

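The lid lies flat and shut: left view, lid front edge about (100,225). The tab is at left (228,280) and right (675,200). The rider is at left (185,355) and right (730,285). Next I'll compute the tip offset along the meter's y.

```bash
python3 - <<'E'
from h import *
np.set_printoptions(precision=4,suppress=True,linewidth=200)
y=-.225;ex=np.array([np.cos(y),np.sin(y)]);ey=np.array([-np.sin(y),np.cos(y)]);O=np.array([.572,.0905])
m=lambda P:(np.array([(P[:2]-O)@ex,(P[:2]-O)@ey,P[2]])*1000).round(1)
Z=lambda x,y:(255+x/10-.5,215+y/10-.5)
W=lambda x,y:(272+x/12-.5,215+y/12-.5)
for k,p,z in[("tab top far edge",(270,105),.08),("tab bottom near",(272,298),.026),("slide tip",(200,210),.0365),("idx tip",(183,365),.0365),("blk top far",(160,375),.042),("blk bot near",(168,430),.028)]:print("side",k,m(onz("side",*Z(*p),z)))
for k,p,z in[("tab",(260,180),.08),("slide tip",(250,345),.0365),("idx tip",(425,380),.0365)]:print("top",k,m(onz("top",*W(*p),z)))
w=lambda q:np.r_[O+ex*q[0]+ey*q[1],q[2]]
for n in("side","top"):
  im=cv2.imread(f"pics/{n}1.png").astype(np.float32)[:,:,1]
  for x,z in((-.046,.042),(-.046,.028),(-.036,.0365),(0,.080)):
    q=[proj(n,w((x,-t/1000,z))) for t in range(110,212,3)]
    v=cv2.remap(im,np.float32([[a[0] for a in q]]),np.float32([[a[1] for a in q]]),1)[0]
    print(n,x,z,"from -110 by -3:",v.astype(int))
E
```

```text
side tab top far edge [   1.9 -121.8   80. ]
side tab bottom near [  -2.  -131.4   26. ]
side slide tip [-11.1 -96.   36.5]
side idx tip [ -39.8 -172.7   36.5]
side blk top far [ -49.3 -184.    42. ]
side blk bot near [ -49.  -188.7   28. ]
top tab [  -3.4 -127.5   80. ]
top slide tip [ -40.8 -133.8   36.5]
top idx tip [ -40.  -178.6   36.5]
side -0.046 0.042 from -110 by -3: [ 82  84  86  90  88  84  82  74  74  65  51  51  69  81  79  87 104 106 106 141 171 167 162 151 133 112  62  24  18  21  33  40  48  78]
side -0.046 0.028 from -110 by -3: [ 77  83  85  78  76  76  76  80  89  86  82  82  81  79  87  84  58  46  40  26  20  15  13  15  19  49  71  73  60  48  57  67  81 101]
side -0.036 0.0365 from -110 by -3: [ 92  91  91  94  77  65  61  57  61  68  81  88  88  97 111 131 139 146 156 157 162 148 129 136 123 105 107 113 113 113 113 115 125 161]
side 0 0.08 from -110 by -3: [95 95 95 93 81 49 30 30 27 23 20 21 21 22 22 21 21 21 22 29 41 52 67 82 93 93 93 90 76 64 56 59 69 90]
top -0.046 0.042 from -110 by -3: [ 89  95  92  89  86  89  83  81  78  79  87  92  94  94  93  92  89  88  86  86  72  65  90  90  64  57  62  63  67 102 141 157 159 159]
top -0.046 0.028 from -110 by -3: [ 86  90  87  84  85  86  80  77  78  81  88  90  91  89  89  88  85  82  84  84  73  64  80  87  68  58  63  64  64  87 133 156 159 159]
top -0.036 0.0365 from -110 by -3: [155 155 155 156 156 153 150 150 136 134 148 148 142 145 152 155 157 157 158 158 156 152 142 125 117 118 113 107 115 125 142 157 158 158]
top 0 0.08 from -110 by -3: [152 152 150 129  85  51  44  62  92 117 137 149 156 159 159 158 158 159 158 158 158 158 158 158 159 159 159 159 159 159 159 159 159 158]
```

```bash
python3 nudge.py '{"ticks": [[-0.0212, -0.042, 0, 0], [-0.0212, -0.042, 0, 0], [-0.0213, -0.0418, 0, 0], [0, 0, 0, 0], [0, 0, 0.03, 0], [0, 0, 0.03, 0], [0, 0, 0.03, 0], [0, 0, 0.01, 0], [0, 0, 0, 0]]}' 0.4; python3 nudge.py '{"ticks": [[0, 0, 0, 0], [0, 0, 0, 0], [0, 0, 0, 0], [0, 0, 0, 0], [0, 0, 0, 0], [0, 0, 0, 0]]}' 0 35
```

```text
clock: 6.0
ee_pos: [0.5415, -0.0319, 0.045]
tool_rot: [[-0.975, 0.222, -0.003], [0.222, 0.975, 0.001], [0.004, -0.0, -1.0]]
force: [-0.1, -0.1, 0.6]
opening: 0.399
grasp_force: 0.0
clock: 6.6
ee_pos: [0.5438, -0.0319, 0.0484]
tool_rot: [[-0.975, 0.222, 0.003], [0.222, 0.975, 0.001], [-0.003, 0.001, -1.0]]
force: [1.2, 4.3, 6.0]
opening: 0.13
grasp_force: 35.0
```

Gripped: the opening is 11.4 mm against a 12 mm tab. I'll pull about 40 mm and look.

```bash
python3 nudge.py '{"ticks": [[0, -0.01, 0, 0], [0, -0.01, 0, 0], [0, -0.01, 0, 0], [0, -0.01, 0, 0], [0, 0, 0, 0], [0, 0, 0, 0], [0, 0, 0, 0]]}'; python3 - <<'E'
from h import *
for n in("side","top"):
    cv2.imwrite(f"pics/{n}2.png",np.mean([r.get_image(n)[:,:,::-1] for _ in range(6)],0).astype(np.uint8))
a=cv2.imread("pics/side2.png")[222:272,250:290];b=cv2.imread("pics/top2.png")[220:270,280:320]
f=lambda x:cv2.resize(x,(400,500),interpolation=cv2.INTER_CUBIC)
cv2.imwrite("pics/both2.png",cv2.convertScaleAbs(np.hstack([f(a),f(b)]),alpha=1.3))
E
```

```text
clock: 7.3
ee_pos: [0.5353, -0.0701, 0.0484]
tool_rot: [[-0.975, 0.222, 0.004], [0.222, 0.975, 0.002], [-0.003, 0.003, -1.0]]
force: [2.2, 7.8, 5.5]
opening: 0.132
grasp_force: 35.0
```

View pics/both2.png

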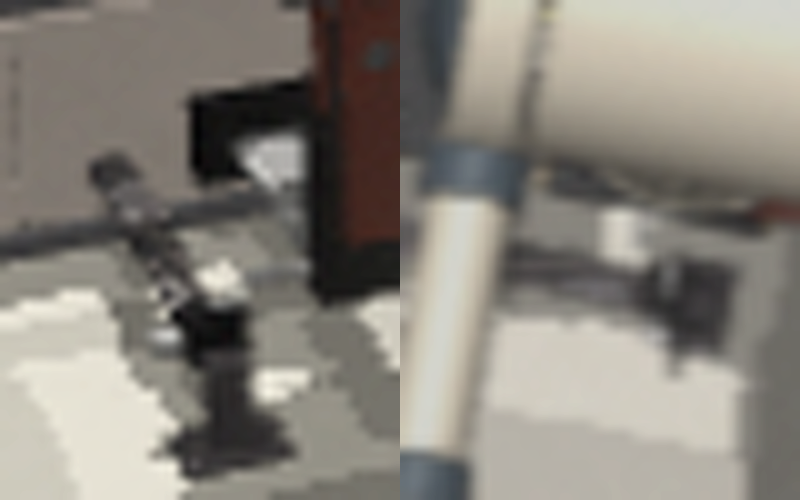

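Left half: the slide's thin pointer runs from the tab (310,265) to about (245,272). The bright index pointer is at about (220,275) by the black rider (215,325). So the slide is near the mark but short of it. I'll quantify that with the pixel values.

```bash
python3 - <<'E'
from h import *
np.set_printoptions(precision=2,suppress=True,linewidth=220)
y=-.225;ex=np.array([np.cos(y),np.sin(y),0]);ey=np.array([-np.sin(y),np.cos(y),0])
p=np.array(r.read_state()["ee_pos"]);p[2]=.0365;print("tcp m",((p-[.572,.0905,0])@ey)*1e3,((p-[.572,.0905,0])@ex)*1e3)
for n in("side","top"):
  print(n,"tip",proj(n,p-.034*ex),"5mm pull->",proj(n,p-.034*ex-.005*ey)-proj(n,p-.034*ex),"root",proj(n,p-.016*ex),"10mm x",proj(n,p+.01*ex)-proj(n,p))
im=cv2.imread("pics/side2.png");print(range(266,286));[print(v,im[v,266:286].mean(1).astype(int)) for v in range(243,260)]
im=cv2.imread("pics/top2.png");print(range(296,316));[print(v,im[v,296:316].mean(1).astype(int)) for v in range(238,258)]
E
```

```text
tcp m -164.55477448221828 0.0016543140687740158
side tip [273.97 249.07] 5mm pull-> [0.57 0.93] root [280.48 247.84] 10mm x [ 3.57 -0.68]
top tip [302.77 243.22] 5mm pull-> [1.62 0.35] root [304.02 237.4 ] 10mm x [ 0.69 -3.22]
range(266, 286)
243 [78 48 49 49 46 46 47 47 51 65 64 74 85 89 55 17 19 20 26 34]
244 [34 42 50 57 62 65 75 85 85 85 85 82 74 74 54 17 19 18 28 34]
245 [ 49  71 108 109 104  86  86  92 103  85  84  84  80  64  54  16  18  22  25  33]
246 [ 45  45  81 109 109 109 108 107 108 103  86  85  82  68  50  19  18  17  21  29]
247 [ 49  62  74 108 107 109 110 109 108 108 103  85  85  80  53  17  18  18  21  22]
248 [ 43  48  67  86 110 130 160 111 109 107 102  91  91  96  92  32  18  18  21  19]
249 [ 65  56  49 108 167 168 169 158 100  86  84  76  74  74  68  26  19  18  19  20]
250 [ 86 102  68  79 140 167 162 142 104  76  79  76  75  81  61  18  19  19  20  20]
251 [ 49  81  94  53  72 114 111 125 117  85  86  85  86  85  79  45  20  20  22  26]
252 [97 95 45 26 44 84 80 63 65 83 85 86 86 86 86 77 40 52 59 81]
253 [136  19  24  25  16  16  19  17  37  72  91 107 110 
[... 1520 characters left out ...]
 80  99 100]
250 [100  99  93  88  80  77  73  59  45  38  38  35  39  46  48  46  53  83  99 101]
251 [109 110 115 115 107 101  98  85  68  56  44  36  39  45  46  46  56  84 101 101]
252 [136 137 150 150 135 119 116 110 100  87  64  41  37  37  41  47  64  88  99 101]
253 [153 153 155 156 154 152 150 141 129 127 100  56  45  45  46  51  71  93 100  98]
254 [154 154 154 155 156 156 156 153 146 131  99  62  56  63  62  59  81  99 100  93]
255 [154 154 155 155 155 155 155 155 155 149 124  87  87 100  96  86  92 102 101  92]
256 [156 154 155 155 155 155 155 155 156 153 132 108 128 146 139 127 121 110 102  92]
257 [155 155 155 154 155 156 155 155 156 154 138 121 138 154 155 154 151 135 110  94]
```

```bash
python3 - <<'E'
from h import *
np.set_printoptions(precision=4,suppress=True,linewidth=220)
y=-.225;ex=np.array([np.cos(y),np.sin(y),0]);ey=np.array([-np.sin(y),np.cos(y),0]);O=np.array([.572,.0905,0])
m=lambda P:np.array([(P-O)@ex,(P-O)@ey,P[2]])*1e3
P,e=tri((273.5,251.3),(306.7,246));print("idx tri",m(P),e)
for v in (248,246,247):print("idx top onz",m(onz("top",306.47,v,.042)))
# tab at home: weighted darkness centroid of its top in the top view vs the gripped TCP place
for k in(0,1):
  g=cv2.imread(f"pics/top{k}.png").mean(2)[222:239,287:299];[print(222+i,a.astype(int)) for i,a in enumerate(g)] if k else 0
print("tab top centre proj",proj("top",[.5438,-.0319,.08]),"bottom",proj("top",[.5438,-.0319,.026]),"far/near",proj("top",np.array([.5438,-.0319,.08])+.016*ex),proj("top",np.array([.5438,-.0319,.08])-.016*ex))
print("slide tip home top",proj("top",np.array([.5438,-.0319,.0365])-.034*ex),"side",proj("side",np.array([.5438,-.0319,.0365])-.034*ex))
im=cv2.imread("pics/side1.png").mean(2);print("side cols 266-284");[print(v,im[v,266:292].astype(int)) for v in range(230,246)]
im=cv2.imread("pics/top1.png").mean(2);print("top cols 282-313");[print(v,im[v,282:313].astype(int)) for v in range(238,257)]
E
```

```text
idx tri [ -39.5827 -177.8469   38.4585] 0.00042668761974991196
idx top onz [ -46.0342 -178.2592   42.    ]
idx top onz [ -40.1617 -177.01     42.    ]
idx top onz [ -43.0986 -177.6347   42.    ]
222 [151 153 154 154 154 155 154 152 151 153 155 154]
223 [152 153 154 156 155 150 143 137 136 147 156 157]
224 [153 152 153 155 150 122  90  93 115 142 156 157]
225 [152 147 144 146 134  98  55  51  77 127 154 158]
226 [154 146 136 129 118  86  50  43  64 123 154 157]
227 [153 152 152 148 117  65  46  45  75 127 153 157]
228 [155 154 153 149 116  61  45  47  87 129 150 157]
229 [157 157 156 149 112  56  44  41  69 101 129 151]
230 [157 156 155 137  95  53  43  44  77  99 107 130]
231 [155 155 152 126  75  48  39  44  79 100 102 108]
232 [154 154 150 117  63  46  39  51  82 100 100 101]
233 [143 143 141 109  54  42  38  66  91 101 102 102]
234 [ 99  94 100  83  40  30  38  76  99 101 101 101]
235 [101 100  99  78  49  43  49  81  99 101 101 101]
236 [117 115 114 101  93  89  81  92 100 102 101 101]
237 [149 150 149 140 135 124 102 100 101 100 101 102]
238 [154 155 154 142 135 127 111 102 100 
[... 3523 characters left out ...]
8 102 100  87  69  58  45  38  54  67  67  59  65]
252 [143 145 149 154 155 155 154 155 155 156 156 156 156 157 155 153 153 151 136 119 117 110 101  88  65  42  39  43  49  52  72]
253 [107 109 128 148 154 155 154 154 155 156 155 156 156 155 155 156 156 156 155 153 151 141 130 127 100  56  45  45  49  53  78]
254 [100 100 106 129 145 150 155 155 155 155 151 147 146 149 153 154 156 156 156 157 156 154 147 132 100  62  56  63  69  69  98]
255 [ 99 100 100 104 109 129 144 146 147 149 134 111 110 129 148 153 155 156 156 157 156 156 155 151 124  87  88 100  97  94 127]
256 [ 98  99 100 101 100 105 108 108 110 124 122 104 101 108 128 144 150 154 156 156 156 156 156 154 132 108 129 148 140 130 144]
```

The two views agree: the index tip is at y ≈ -176.7 mm in this frame (height 38 mm), about 51 mm from home. The TCP is at -164.5, so about 12 mm remain.

```bash
python3 nudge.py '{"ticks": [[0, -0.006, 0, 0], [0, -0.006, 0, 0], [0, 0, 0, 0], [0, 0, 0, 0], [0, 0, 0, 0]]}'; cat > look.py <<'E'
from h import *
import sys
np.set_printoptions(precision=2,suppress=True,linewidth=220)
k=sys.argv[1]
y=-.225;ex=np.array([np.cos(y),np.sin(y),0]);ey=np.array([-np.sin(y),np.cos(y),0]);O=np.array([.572,.0905,0])
p=np.array(r.read_state()["ee_pos"]);print("m y",(p-O)@ey*1e3)
for n in("side","top"):
    cv2.imwrite(f"pics/{n}{k}.png",np.mean([r.get_image(n)[:,:,::-1] for _ in range(6)],0).astype(np.uint8))
    q=p.copy();q[2]=.0365;print(n,"tip model",proj(n,q-.034*ex),"root",proj(n,q-.016*ex))
a=cv2.imread(f"pics/side{k}.png")[236:266,260:290];b=cv2.imread(f"pics/top{k}.png")[232:262,290:320]
print("side 266..");[print(v,cv2.imread(f"pics/side{k}.png")[v,266:286].mean(1).astype(int)) for v in range(246,259)]
print("top 296..");[print(v,cv2.imread(f"pics/top{k}.png")[v,296:316].mean(1).astype(int)) for v in range(238,252)]
f=lambda x:cv2.resize(x,(400,400),interpolation=cv2.INTER_NEAREST)
cv2.imwrite(f"pics/both{k}.png",cv2.convertScaleAbs(np.hstack([f(a),f(b)]),alpha=1.4))
E
python3 look.py 3
```

```text
clock: 8.4
ee_pos: [0.5327, -0.0813, 0.0484]
tool_rot: [[-0.975, 0.222, 0.004], [0.222, 0.975, 0.003], [-0.004, 0.004, -1.0]]
force: [2.6, 9.0, 4.6]
opening: 0.133
grasp_force: 35.0
m y -176.24603834783883
side tip model [275.33 251.26] root [281.89 250.  ]
top tip model [306.57 244.03] root [307.81 238.21]
side 266..
246 [ 46  44  81 108 109 108 108 108 107 102  85  85  82  71  72  67  16  18  20  23]
247 [ 37  50  71 108 108 109 110 108 108 104  85  85  85  82  74  66  16  18  20  23]
248 [ 34  41  61  86 110 130 159 110 108 104  86  85  85  82  73  57  19  19  20  23]
249 [ 62  54  49 109 167 169 169 159 111 108 108 103  85  86  82  67  40  18  20  21]
250 [ 55  71  54  78 140 167 167 167 157 108 108 107 102  89  90  88  54  16  19  20]
251 [ 38  51  62  53  77 124 121 135 128  96  90  86  86  85  75  69  53  18  19  21]
252 [ 98  95  45  27  45  84  80  62  77 105  75  73  76  75  79  77  28  19  19  19]
253 [135  20  22  22  15  16  18  18  67 129 142  86  86  84  86  79  45  19  19  21]
254 [ 95  77  16  20  18  14  14  13  66 130 140  86  86  87  87  86  79  49  41  52]
255 [1
[... 771 characters left out ...]
 73  63  59]
244 [ 87  89  96  99 100 101 101 105 133 152 144 123 104  99 101 100  98  99  98  96]
245 [ 65  68  75  87  93  94  95  98 125 141 124  94  79  86  93  93  96  98 100 101]
246 [ 63  63  63  64  62  67  68  76  90  93  97  87  57  54  56  58  70  81  91 100]
247 [ 51  51  56  57  60  62  61  64  55  49  74  72  40  37  43  45  49  65  89 100]
248 [ 59  56  56  59  71  77  71  63  52  46  64  60  37  38  40  41  49  70  92 101]
249 [ 72  67  63  65  70  78  79  77  65  47  55  49  39  43  44  43  50  80  99 102]
250 [ 99  97  91  85  78  77  81  75  59  47  42  34  38  45  48  45  53  82 100 102]
251 [110 103 101 101 100 101  99  87  69  57  45  36  39  45  46  47  56  84  99 101]
```

View pics/both3.png

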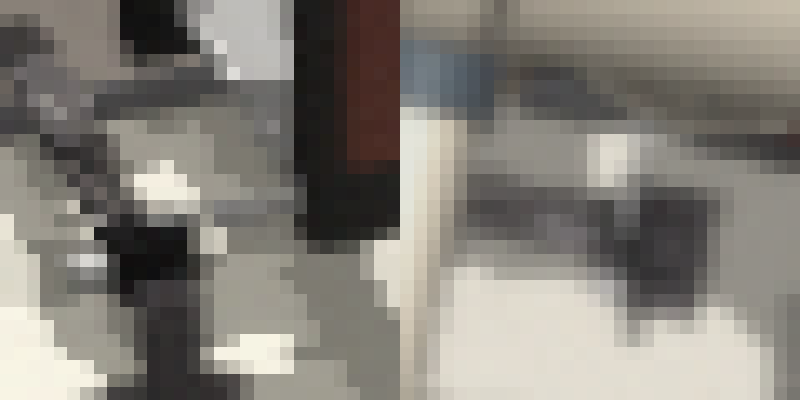

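Left half: the slide pointer runs in at about (210,210), in line with the bright index pointer at (160–200,205) above the black rider. The top-view numbers leave about 0.6 mm, so I'll trim and check that it holds.

```bash
python3 nudge.py '{"ticks": [[0, -0.0006, 0, 0], [0, 0, 0, 0], [0, 0, 0, 0], [0, 0, 0, 0], [0, 0, 0, 0]]}'; python3 look.py 4 | head -4
```

```text
clock: 9.5
ee_pos: [0.5326, -0.0818, 0.0484]
tool_rot: [[-0.975, 0.221, 0.004], [0.221, 0.975, 0.003], [-0.003, 0.004, -1.0]]
force: [3.1, 9.1, 5.3]
opening: 0.136
grasp_force: 35.0
m y -176.74316178500166
side tip model [275.37 251.35] root [281.93 250.1 ]
top tip model [306.73 244.08] root [307.97 238.25]
side 266..
```

```bash
python3 -c "
from rig import r
print(r.sign_off())"
```

```text
the job is handed in; nothing more can be done
None
```

I pressed the lid fully shut, then pulled the shutter slide about 51 mm to the index mark and handed the job in still gripping it there; I estimate the pointers line up to within about 1 mm.

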